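# Clamp the harp and hold the glue press on its third click

### The job

Lock the little harp's board in the repair jig by turning the green clamp knob clockwise to its end stop, then the blue one likewise; then turn the black press knob clockwise to its third click (red dot), so that the cork pad bears lightly on the harp's neck, and finish still holding the knob there, because it springs back when let go. Do not press much harder than that on the way, and do not shift the harp or the things lying about.

Things in the scene. Friction and masses are not known exactly. Their poses are not given: they have to be found in the camera images.
- green_grip (a point): Grip point of the green clamp knob: on its upright turning axis, at mid-height of a green plastic bar handle 46 long, 14 thick, 30 tall (mm), its underside 15 below and its top 15 above this point; a thin 12 mm stem below the bar. z up; x along the bar, pointing the same way as the aluminium toe (50 long from the axis, 16 wide) about 40 below. The bar end away from the toe has a white mark.
- green_clamp (a joint): Turn of the green clamp knob, rad: start 0 to 0.3 (open, toe beside the board), growing clockwise seen from above to a hard end stop at 1.45 (locked, toe square over the board edge). It stays where it is left; stiff by about 0.06 N m of friction.
- blue_grip (a point): Grip point of the blue clamp knob: on its upright turning axis, at mid-height of a blue plastic bar handle 46 long, 14 thick, 30 tall (mm), its underside 15 below and its top 15 above this point; a thin 12 mm stem below the bar. z up; x along the bar, pointing the same way as the aluminium toe (50 long from the axis, 16 wide) about 40 below. The bar end away from the toe has a white mark.
- blue_clamp (a joint): Turn of the blue clamp knob, rad: start 0 to 0.3 (open, toe beside the board), growing clockwise seen from above to a hard end stop at 1.45 (locked, toe square over the board edge). It stays where it is left; stiff by about 0.06 N m of friction.
- press_grip (a point): Grip point of the black press knob: on its upright turning axis, near mid-height of a black bar handle 46 long, 14 thick, 30 tall (mm), its underside 19 below and its top 11 above this point; a thin stem, then the white dial disc (79 across, on a grey gearbox 84 x 80) 27 below. z up; x along the bar, away from the end with the white pointer.
- press (a joint): Turn of the press knob, rad: 0 at rest (start, pointer at the first dot), growing clockwise seen from above to 2.1. Five click stops 0.42 (24 degrees) apart; the third, 1.26, has the red dot. A return spring (0.075 N m at rest, 0.113 at stop 3) always winds it back to 0 when let go; clicks ripple it by 0.05: heavy just past a stop, light just before the next. Each click moves the pad 3 mm to the harp.
- pad: Cork-faced press pad, 30 wide, 16 tall, on a sprung plunger (1 N per mm) that comes out of the gearbox; the origin is the centre of its face, y points to the harp. At rest about 7 mm short of the harp's neck; at the third click it bears on it with about 1.5 N, at the fourth about 4 N.
- harp: Miniature dark wood and brass harp lying flat on its loose wooden carrier board, 120 x 190 x 12 mm, in the jig; overall 34 high; origin at the centre of the board's underside, z up, -y end is the neck, next to the pad. Weighs about 0.6 kg.
- jig: Plywood jig base, fixed, 260 (x) by 420 (y, from -220 to +200) by 18 mm; origin on the table surface, z up. The harp lies in its middle, both clamps along its -x edge (green and blue may swap places), gearbox at its -y end. Nothing on it but the knobs is taller than 60.
- eraser: White eraser, 34 x 20 x 12 mm, loose on the jig base beyond the harp. Bystander.
- brush: Small brush, 160 long, loose on the table. Bystander.
- spool_white: Upright spool of white thread, 30 across, 36 high, loose on the table; origin at its foot. Bystander.
- spool_pink: Upright spool of pink thread, 30 across, 36 high, loose on the table; origin at its foot. Bystander.
- spool_blue: Upright spool of blue thread, 30 across, 36 high, loose on the jig's far corner; origin at its foot. Bystander.
Mind the look-alikes: they are no part of the job. What is shaped like the harp but purple is not meant.

How it is judged:
On the way, in this order (a step that is already met when the one before it is completed fails the run):
1. the green clamp knob is at its end stop (value of joint green_clamp above 1.37 rad), for 0.2 s.
2. then the blue clamp knob is at its end stop too (value of joint each of green_clamp, blue_clamp above 1.37 rad), for 0.2 s.
3. then the press knob is held on its third click, the pad on the harp (value of joint press between 1.113 and 1.407 rad and contact force between the fingers and press above 2 N and contact force between pad and harp above 0.2 N), for 0.5 s.
At the end, for the whole second after the job is handed in: Both clamp knobs within 0.08 rad of their end stops; press knob held still by the fingers (over 2 N) within 0.35 of a click (0.147 rad) of the third stop; the pad bears on the harp; the harp is within 8 mm of where it was (all of step 2 and all of step 3 and velocity of joint press between -0.1 and 0.1 rad/s and distance of harp from where it was at the start of the episode below 0.008 m); the arm keeps its last pose, push and grip.
It fails at once if the pad presses the harp harder than 5 N (past the fourth click) (contact force between pad and harp above 5 N).
It fails at once if the harp is shifted by more than 12 mm (distance of harp from where it was at the start of the episode above 0.012 m).
It fails at once if a bystander is shifted by more than 30 mm (distance of any of spool_white, spool_pink, spool_blue, eraser, brush from where it was at the start of the episode above 0.03 m).
It also fails if it takes over 54 s, if anything falls off the work surface, if the arm or the gripper's body presses on something with over 40 N, if the wrist force passes 120 N, or if a joint passes its speed limit or range.

### The arm

A 6-joint arm with a two-finger parallel gripper is mounted at the origin on the work surface. World frame = base frame: x ahead of the robot, y to its left, z up, the work surface at z = 0. Lengths are in m, angles in rad, forces in N, time in s.
With the tool pointing down it reaches from about 0.3 to 0.875 m from the base axis. Payload 6.4 kg.
Tool frame: the origin (TCP) lies midway between the tips of the shut fingers; the grasp point (between the pads) lies 19 mm behind it (ctrl.pinch_z is the distance from the TCP to the grasp point, in m); z points along the fingers, y is the line along which they close (so a half turn about z gives the same grasp; the last joint's range is limited). The gripper opens to 85 mm and grips with 20 to 120 N. Pads are 22 mm wide; open, the fingers measure 114 mm over their backs; the gripper's body (76 mm by 85 mm) begins 54 mm behind the grasp point. The pads swing forward as they close: fully open they stand 13 mm farther back than shut.
Start: joints at [-1.498, 0.181, 1.607, -0, 1.354, -0.206], TCP at [0.158, -0.553, 0.231] pointing down, gripper open.
Joint ranges: [-2.99, 2.99], [-0.89, 2.07], [0.3, 2.58], [-1.14, 4.28], [0, 2.63], [-3.12, 3.12]. Speed limits (rad/s): [2.57, 2.57, 3.01, 3.14, 3.14, 3.14].

### API

Orientations are given as a unit quaternion [w, x, y, z].
In Python, from bench import ctrl gives the robot as it stands.
- The arm moves only by the tool apply_moves, never from a script. Its argument "moves" is a list of rows, each an object with "jaw": the opening, from 0 (shut) to 1 (fully open); "offset": the shift along the tool's x, y, z in mm, a list of three; "rot": the turn, a rotation vector about the tool's x, y, z in degrees, a list of three. In form: [{"jaw": jaw, "offset": [dx, dy, dz], "rot": [ax, ay, az]}, ...]. A call has exactly 5 rows; each row shifts and turns the commanded pose from where the row before left it, along the tool's axes as they then stand; what a row does not reach is not made up. A row lasts 1/8 s, in which the tool goes at most 62.5 mm and 10.7 degrees, less where a joint would pass 70% of its speed; a pose out of reach is approached as far as the arm can. A call is refused whole if a number of a shift passes 62.5 or a number of a turn 10.7, either way. A call with a gripper value outside its range is refused whole. The fingers move at their own pace and stop on an object; the grip force is fixed at half the most. Time passes only in rows, so rows that do not move let the fingers close, or fill a call up. It gives the time, the measured TCP pose, the force, the opening and the grip force at its end, in the units of the state.
- ctrl.get_obs(): the state, without advancing time (a new reading comes with each control period).
- ctrl.camera(name): name is "scene" or "top" or "wrist"; returns (picture, depth): 384x512x3 uint8, red, green, blue; 384x512 float32, m along the optical axis (not along the pixel's ray), 0 where there is no reading.
- ctrl.camera_params(name): a dict with "K" (3x3 intrinsics, pixels), "cam_to_world" (4x4, takes a point from camera to world coordinates); the wrist camera has in their place "mount" (4x4, takes a point from camera to tool coordinates, whose origin is the TCP and whose axes are the flange's). Camera axes: x right, y down, z forward; pixel columns grow to the right and rows downward; lengths in m; the calibration is good to about 2 mm. A picture is of the moment at which its call begins: read the wrist's pose just before it. camera_params takes no time and is no camera call.
- ctrl.hand_in(): hands the job in; it is judged then, once.
Trained networks look in the newest picture that a camera, given by its name, has taken for a name from the list of things; names that differ only in an ending like _2 or _b are one class to them, and where a whole thing is asked for, a point or a joint stands for the part that bears it (a point fixed in the world has none). Each returns a list of dicts, best first, with "score" (0 to 1); they miss things now and then, are a little off and sometimes report something else, mostly with a low value. They report only what shows in the picture. A call takes as long as a camera call. They do not tell look-alikes from the thing itself.
- ctrl.outline_of(camera, target): "region" (384x512 bool, what is visible of it) and "position" ([column, row] in pixels, amid what is visible of it).
The state is a dict: "time_s": time; "q": joint angles; "dq": joint speeds; "joint_efforts": joint torques, N m; "eef_pos": TCP position; "eef_rot": TCP orientation; "wrist_force": force on the tool from outside, world axes, zero at the start; "torque": the same for the moment, N m; "opening": opening from 0.0 (shut) to 1.0 (fully open); "grasp_force": force on a finger pad.
Only numpy, scipy, OpenCV 4.12 (cv2) and the standard library are available. Lean on these libraries where they do the work, as an engineer would, in place of code of your own. Each camera call takes 0.05 s, during which the arm holds its last target. There are 200 camera calls.

## Working session

There is one attempt and no reset: what is moved stays moved. The work goes in short steps, Python scripts to look and compute and a tool call to move; the robot and the scene stay as the last step left them, time stands still between calls to the robot, and variables do not carry over. Pictures are saved under pics/ and viewed, at most 10 in all, crops included, and the job is handed in when it is done.

Besides the shell and the picture viewer there is one more tool, called in YAML: its name, and indented under it one key for each argument. apply_moves: Moves the arm, as the interface text tells. Its arguments: {"type":"object","properties":{"moves":{"type":"array"}},"required":["moves"]}

```bash
mkdir -p pics
python3 - <<'E'
from bench import ctrl
import cv2, numpy as np
o=ctrl.get_obs(); print(o['time_s'],o['eef_pos'],o['eef_rot'],ctrl.pinch_z)
ims=[]
for c in ['scene','top']:
    p,d=ctrl.camera(c); ims.append(p); np.save(f'pics/{c}_d.npy',d); np.save(f'pics/{c}.npy',p)
    P=ctrl.camera_params(c);K=P['K'];T=P['cam_to_world']
    for t in ['green_grip','blue_grip','press_grip','harp','jig','pad']:
        for r in ctrl.outline_of(c,t)[:3]:
            m=r['region']&(d>0); v,u=np.nonzero(m); z=d[m]
            if len(z)==0: continue
            X=np.stack([(u-K[0,2])*z/K[0,0],(v-K[1,2])*z/K[1,1],z,1+0*z]);W=(T@X)[:3]
            hi=W[2]>W[2].max()-.008
            print(c,t,round(r['score'],2),np.round(r['position']),len(z),'med',np.round(np.median(W,1),3),'top',np.round(W[:,hi].mean(1),3),W[2].max().round(3))
    cv2.imwrite(f'pics/{c}.png',cv2.resize(p[:,:,::-1],(800,600)))
E
```

```text
0.0 [ 0.15819128 -0.55223299  0.23037858] [-8.83783898e-04  9.90301519e-01  1.38932066e-01  4.69138115e-05] 0.0187
scene green_grip 0.5 [288. 179.] 245 med [0.48  0.12  0.067] top [0.478 0.116 0.093] 0.097
scene blue_grip 0.8 [251. 204.] 273 med [ 0.502 -0.028  0.067] top [ 0.498 -0.033  0.092] 0.097
scene harp 0.72 [283. 130.] 1544 med [0.261 0.255 0.014] top [0.262 0.282 0.035] 0.041
scene harp 0.63 [290. 218.] 2311 med [0.591 0.054 0.033] top [0.596 0.039 0.052] 0.057
scene jig 0.91 [268. 236.] 7923 med [ 0.614 -0.035  0.019] top [ 0.615 -0.107  0.098] 0.103
scene pad 0.58 [264. 236.] 44 med [ 0.605 -0.039  0.048] top [ 0.605 -0.038  0.05 ] 0.054
top green_grip 0.76 [216. 191.] 172 med [0.475 0.126 0.088] top [0.476 0.119 0.092] 0.096
top blue_grip 0.78 [273. 186.] 188 med [ 0.495 -0.021  0.071] top [ 0.497 -0.031  0.092] 0.096
top press_grip 0.22 [231. 131.] 79 med [0.67  0.097 0.028] top [0.671 0.097 0.029] 0.034
top harp 0.88 [240. 158.] 2743 med [0.577 0.063 0.031] top [0.595 0.046 0.051] 0.057
top harp 0.65 [174. 276.] 2917 med [0.251 0.26  0.013] top [0.258 0.283 0.033] 0.039
top jig 0.96 [257. 180.] 9717 med [0.563 0.028 0.018] top [ 0.613 -0.104  0.097] 0.101
```

View pics/top.png

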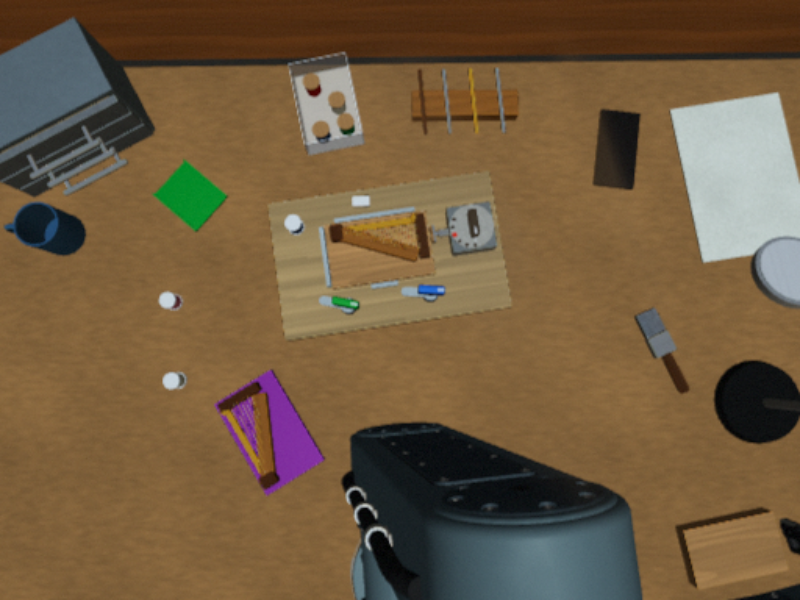

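View pics/scene.png

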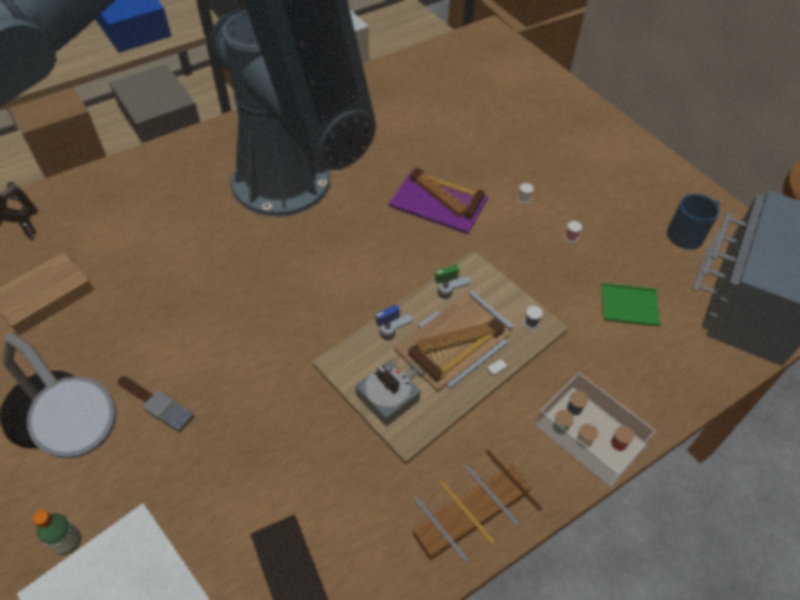

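Candidates (800×600 top view): the green bar is at (342,303) and the only other green thing is the flat square at (190,195). The blue bar is at (431,291); the spool at (293,224) and the mug at (40,228) are the other blue or round things. The black press bar is on the dial at (473,222), and the other black things are the phone (617,148) and the pan (757,400). The real harp is at (385,240); the purple one at (262,430) is a decoy. Next I fit the bars and check a close crop.

```bash
cat > h.py <<'E'
from bench import ctrl
import cv2, numpy as np
from scipy.spatial.transform import Rotation as R
def tool():
    o=ctrl.get_obs(); q=np.array(o['eef_rot']); T=np.eye(4); T[:3,:3]=R.from_quat(q[[1,2,3,0]]).as_matrix(); T[:3,3]=o['eef_pos']; return o,T
def cloud(c,p=None,d=None):
    o,TT=tool()
    if p is None: p,d=ctrl.camera(c)
    P=ctrl.camera_params(c);K=P['K']
    T=P['cam_to_world'] if c!='wrist' else TT@P['mount']
    v,u=np.mgrid[:384,:512]
    X=np.stack([(u-K[0,2])*d/K[0,0],(v-K[1,2])*d/K[1,1],d,np.ones_like(d)],-1)
    return p,d,(X@T.T)[...,:3]
def bar(W,d,xy,z0,z1,r=.04):
    m=(d>0)&(np.hypot(W[...,0]-xy[0],W[...,1]-xy[1])<r)&(W[...,2]>z0)&(W[...,2]<z1)
    w=W[m]
    (c,s,a)=cv2.minAreaRect((w[:,:2]*1000).astype(np.float32))
    if s[0]<s[1]: a+=90
    return len(w),np.round(c,1),np.round(s,1),round((a+90)%180-90,1),w[:,2].max().round(4)
def goto(xy,z,yaw):
    "print offset mm in tool axes and turn deg (about tool z) to reach TCP xyz with tool x along yaw deg (mod 180)"
    o,T=tool(); dl=T[:3,:3].T@(np.array([*xy,z])-T[:3,3])*1000
    y=np.degrees(np.arctan2(T[1,0],T[0,0])); t=(y-yaw+90)%180-90
    tilt=R.from_matrix(T[:3,:3]).as_matrix()[2,:]
    print('tool yaw',y.round(1),'offset',dl.round(1),'turn',t.round(1),'z-row',tilt.round(3),'q6',o['q'][5])
E
python3 - <<'E'
from h import *
for c in ['top','scene']:
    p,d,W=cloud(c,np.load(f'pics/{c}.npy'),np.load(f'pics/{c}_d.npy'))
    for n,xy in [('g',(.477,.118)),('b',(.4975,-.032)),('p',(.613,-.104))]:
        print(c,n,bar(W,d,xy,.084,.12))
    if c=='top': cv2.imwrite('pics/crop.png',cv2.resize(p[105:225,165:335,::-1],(800,565),interpolation=cv2.INTER_CUBIC))
goto((.49,.04),.25,80)
E
```

```text
top g (92, array([476.4, 118. ]), array([45.6, 13.7]), 78.8, np.float64(0.0962))
top b (93, array([497.1, -30.1]), array([45.7, 13.9]), 87.3, np.float64(0.0959))
top p (100, array([ 613.6, -104.2]), array([45.1, 14.2]), 8.5, np.float64(0.1006))
scene g (75, array([476.6, 115.9]), array([44.3, 16.3]), 74.5, np.float64(0.0967))
scene b (85, array([498.3, -32.9]), array([44.4, 17.4]), 89.4, np.float64(0.0971))
scene p (104, array([ 614.8, -107. ]), array([45.5, 13. ]), 8.3, np.float64(0.1034))
tool yaw 16.0 offset [ 482.1 -478.6  -18.7] turn -64.0 z-row [-0.  0. -1.] q6 -0.20633592508699589
```

View pics/crop.png

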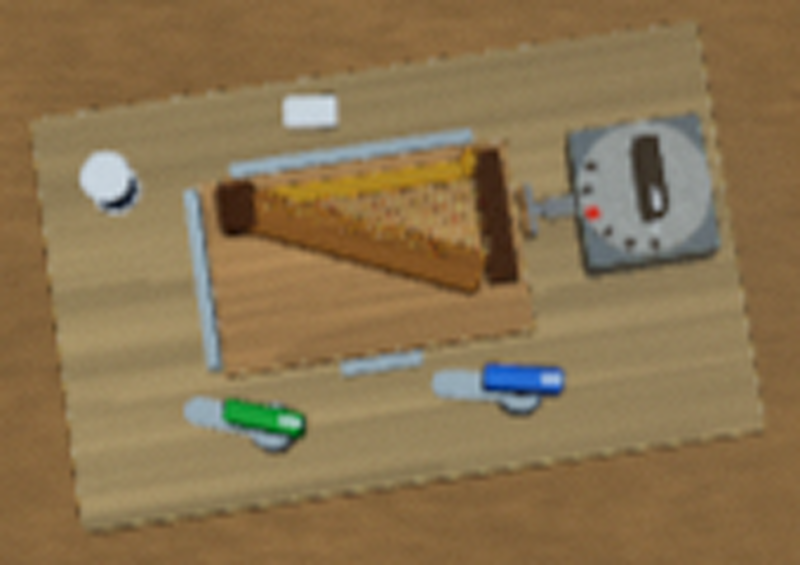

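The crop confirms the choice. Green bar is at crop (264,417) and blue at (523,380), both toes pointing left. The press bar is at (648,178), its pointer at the first dot and the red dot at (592,212).

apply_moves:
  moves:
    - {"jaw": 1, "offset": [33, -37, 0], "rot": [0, 0, 0]}
    - {"jaw": 1, "offset": [33, -37, 0], "rot": [0, 0, 0]}
    - {"jaw": 1, "offset": [33, -37, 0], "rot": [0, 0, 0]}
    - {"jaw": 1, "offset": [33, -37, 0], "rot": [0, 0, 0]}
    - {"jaw": 1, "offset": [33, -37, 0], "rot": [0, 0, 0]}

```text
time_s: 1.32
eef_pos: [0.2665, -0.3282, 0.2315]
eef_rot: [0.0, 0.99, 0.139, 0.0]
wrist_force: [1.1, -0.3, -0.1]
opening: 1.001
grasp_force: 0.0
```

apply_moves:
  moves:
    - {"jaw": 1, "offset": [33, -37, 0], "rot": [0, 0, 0]}
    - {"jaw": 1, "offset": [33, -37, 0], "rot": [0, 0, 0]}
    - {"jaw": 1, "offset": [33, -37, 0], "rot": [0, 0, 0]}
    - {"jaw": 1, "offset": [33, -37, 0], "rot": [0, 0, 0]}
    - {"jaw": 1, "offset": [33, -37, 0], "rot": [0, 0, 0]}

```text
time_s: 1.95
eef_pos: [0.3743, -0.1049, 0.2317]
eef_rot: [0.0, 0.99, 0.139, 0.001]
wrist_force: [0.3, 0.3, 0.5]
opening: 1.0
grasp_force: 0.0
```

apply_moves:
  moves:
    - {"jaw": 1, "offset": [33, -37, 0], "rot": [0, 0, 0]}
    - {"jaw": 1, "offset": [33, -37, 0], "rot": [0, 0, 0]}
    - {"jaw": 1, "offset": [33, -37, 0], "rot": [0, 0, 0]}
    - {"jaw": 1, "offset": [33, -37, 0], "rot": [0, 0, 0]}
    - {"jaw": 1, "offset": [0, 0, 0], "rot": [0, 0, 0]}

```text
time_s: 2.58
eef_pos: [0.4605, 0.075, 0.2313]
eef_rot: [-0.0, 0.99, 0.141, 0.0]
wrist_force: [-0.5, -0.2, -0.5]
opening: 0.998
grasp_force: 0.0
```

Run:
```python
from h import *
o,T=tool(); print(o['time_s'],o['q'],o['eef_pos'])
p,d,W=cloud('wrist')
for n,xy in [('g',(.477,.118)),('b',(.4975,-.032)),('p',(.613,-.104))]:
    try: print(n,bar(W,d,xy,.084,.12))
    except Exception as e: print(n,'none')
cv2.imwrite('pics/w1.png',cv2.resize(p[:,:,::-1],(640,480)))
goto((.4765,.117),.13,77)
```

```text
2.575 [-9.41919892e-02 -6.90399066e-02  1.86938392e+00  6.02599266e-04
  1.34106504e+00  1.19291654e+00] [0.46047539 0.07501064 0.23133101]
g (605, array([477.8, 117.9]), array([45.6, 14.1]), 78.0, np.float64(0.0948))
b (567, array([499., -30.]), array([45.4, 14.1]), 86.8, np.float64(0.0955))
p (1207, array([ 615.2, -104.3]), array([46.1, 15.8]), 7.5, np.float64(0.1009))
tool yaw 16.2 offset [ 28.1 -37.1 101.1] turn -60.8 z-row [-0.001  0.    -1.   ] q6 1.191665386941256
```

View pics/w1.png

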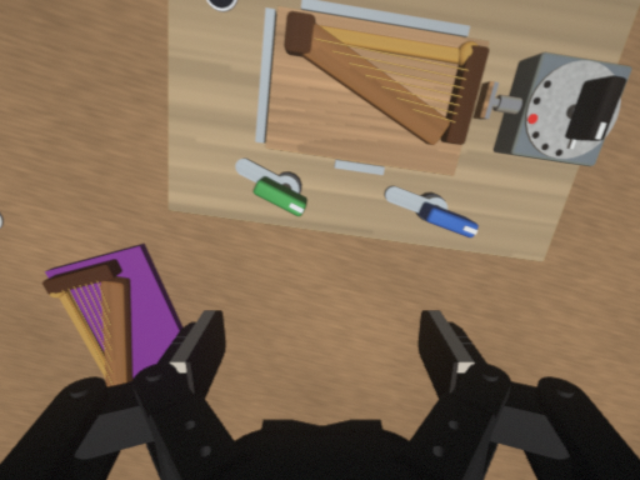

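The wrist view shows the three knobs clearly: green at (280,197), blue at (450,220), press at (597,107). Its measurements agree with the top camera. Moving over green and aligning.

apply_moves:
  moves:
    - {"jaw": 1, "offset": [15, -19, 50], "rot": [0, 0, 0]}
    - {"jaw": 1, "offset": [14, -18, 50], "rot": [0, 0, 0]}
    - {"jaw": 1, "offset": [0, 0, 0], "rot": [0, 0, -10.3]}
    - {"jaw": 1, "offset": [0, 0, 0], "rot": [0, 0, -10.3]}
    - {"jaw": 1, "offset": [0, 0, 0], "rot": [0, 0, -10.3]}

```text
time_s: 3.25
eef_pos: [0.4773, 0.1145, 0.1312]
eef_rot: [0.0, 0.917, 0.4, -0.0]
wrist_force: [-0.1, -0.8, 0.3]
opening: 1.001
grasp_force: 0.0
```

apply_moves:
  moves:
    - {"jaw": 0.7, "offset": [0, 0, 0], "rot": [0, 0, -10.3]}
    - {"jaw": 0.7, "offset": [0, 0, 0], "rot": [0, 0, -10.3]}
    - {"jaw": 0.7, "offset": [0, 0, 0], "rot": [0, 0, -10.3]}
    - {"jaw": 0.7, "offset": [0, 0, 0], "rot": [0, 0, 0]}
    - {"jaw": 0.7, "offset": [0, 0, 0], "rot": [0, 0, 0]}

```text
time_s: 3.88
eef_pos: [0.4775, 0.1151, 0.1314]
eef_rot: [0.0, 0.78, 0.626, -0.0]
wrist_force: [0.5, -0.8, 1.1]
opening: 0.705
grasp_force: 0.0
```

Run:
```python
from h import *
p,d,W=cloud('wrist')
for n,xy in [('g',(.477,.118)),('b',(.4975,-.032)),('p',(.613,-.104))]:
    try: print(n,bar(W,d,xy,.084,.103))
    except Exception as e: print(n,'none')
goto((.4775,.1178),.061,78)
```

```text
g (1127, array([477.7, 119. ]), array([45.7, 13.8]), 78.0, np.float64(0.0951))
b (51, array([498.2,  -7.4]), array([8. , 2.4]), 2.4, np.float64(0.0914))
p none
tool yaw 77.6 offset [ 2.4 -0.6 70.4] turn -0.4 z-row [-0.  0. -1.] q6 0.2119521780621918
```

apply_moves:
  moves:
    - {"jaw": 0.7, "offset": [3, -0.5, 25], "rot": [0, 0, 0]}
    - {"jaw": 0.7, "offset": [0, 0, 25], "rot": [0, 0, 0]}
    - {"jaw": 0.7, "offset": [0, 0, 20], "rot": [0, 0, 0]}
    - {"jaw": 0, "offset": [0, 0, 0], "rot": [0, 0, 0]}
    - {"jaw": 0, "offset": [0, 0, 0], "rot": [0, 0, 0]}

```text
time_s: 4.55
eef_pos: [0.4782, 0.1189, 0.062]
eef_rot: [0.0, 0.779, 0.627, 0.0]
wrist_force: [0.3, 0.0, -0.4]
opening: 0.28
grasp_force: 0.0
```

apply_moves:
  moves:
    - {"jaw": 0, "offset": [0, 0, 0], "rot": [0, 0, 0]}
    - {"jaw": 0, "offset": [0, 0, 0], "rot": [0, 0, 0]}
    - {"jaw": 0, "offset": [0, 0, 0], "rot": [0, 0, 0]}
    - {"jaw": 0, "offset": [0, 0, 0], "rot": [0, 0, 0]}
    - {"jaw": 0, "offset": [0, 0, 0], "rot": [0, 0, 0]}

```text
time_s: 5.18
eef_pos: [0.4781, 0.119, 0.0625]
eef_rot: [0.0, 0.778, 0.628, 0.0]
wrist_force: [-3.1, -0.3, 6.0]
opening: 0.15
grasp_force: 59.2
```

apply_moves:
  moves:
    - {"jaw": 0, "offset": [0, 0, 0], "rot": [0, 0, 10]}
    - {"jaw": 0, "offset": [0, 0, 0], "rot": [0, 0, 10]}
    - {"jaw": 0, "offset": [0, 0, 0], "rot": [0, 0, 10]}
    - {"jaw": 0, "offset": [0, 0, 0], "rot": [0, 0, 10]}
    - {"jaw": 0, "offset": [0, 0, 0], "rot": [0, 0, 10]}

```text
time_s: 5.8
eef_pos: [0.479, 0.1183, 0.0625]
eef_rot: [0.001, 0.971, 0.237, 0.001]
wrist_force: [1.3, -3.2, 2.4]
opening: 0.152
grasp_force: 58.7
```

apply_moves:
  moves:
    - {"jaw": 0, "offset": [0, 0, 0], "rot": [0, 0, 10]}
    - {"jaw": 0, "offset": [0, 0, 0], "rot": [0, 0, 5]}
    - {"jaw": 0, "offset": [0, 0, 0], "rot": [0, 0, 3]}
    - {"jaw": 0, "offset": [0, 0, 0], "rot": [0, 0, 0]}
    - {"jaw": 0, "offset": [0, 0, 0], "rot": [0, 0, 0]}

```text
time_s: 6.42
eef_pos: [0.4791, 0.1179, 0.0625]
eef_rot: [0.001, 0.996, 0.085, 0.001]
wrist_force: [0.6, -6.0, 2.8]
opening: 0.154
grasp_force: 58.8
```

Run:
```python
from h import *
o,T=tool(); print(o['time_s'],o['torque'],o['wrist_force'],o['opening'])
goto((.4775,.1178),.062,8)
```

```text
6.425 [-0.8799209  -0.00137091 -0.00603407] [ 0.58431488 -5.96036526  2.75844414] 0.15395812272195217
tool yaw 9.8 offset [-1.6 -0.2  0.5] turn 1.8 z-row [ 0.003  0.002 -1.   ] q6 1.4022544480874868
```

Stop not yet felt; I keep turning a little at a time.

apply_moves:
  moves:
    - {"jaw": 0, "offset": [0, 0, 0], "rot": [0, 0, 2]}
    - {"jaw": 0, "offset": [0, 0, 0], "rot": [0, 0, 0]}
    - {"jaw": 0, "offset": [0, 0, 0], "rot": [0, 0, 2]}
    - {"jaw": 0, "offset": [0, 0, 0], "rot": [0, 0, 0]}
    - {"jaw": 0, "offset": [0, 0, 0], "rot": [0, 0, 0]}

```text
time_s: 7.05
eef_pos: [0.4791, 0.1179, 0.0625]
eef_rot: [0.001, 0.999, 0.052, 0.001]
wrist_force: [0.0, -5.1, 2.9]
opening: 0.151
grasp_force: 67.0
```

Run:
```python
from h import *
o,T=tool(); print(o['time_s'],o['torque'],o['wrist_force'],o['opening'])
goto((.4775,.1178),.062,8)
```

```text
7.05 [-0.88860117  0.0543005   1.3594455 ] [ 0.02883618 -5.11600635  2.9082591 ] 0.15103587151611422
tool yaw 6.0 offset [-1.6 -0.1  0.5] turn -2.0 z-row [ 0.003  0.003 -1.   ] q6 1.4697094154909995
```

Torque 1.36 N m at yaw 6°, so the green knob is on its end stop. Release, go to blue.

apply_moves:
  moves:
    - {"jaw": 0.7, "offset": [0, 0, 0], "rot": [0, 0, 0]}
    - {"jaw": 0.7, "offset": [0, 0, 0], "rot": [0, 0, 0]}
    - {"jaw": 0.7, "offset": [0, 0, 0], "rot": [0, 0, 0]}
    - {"jaw": 0.7, "offset": [0, 0, -35], "rot": [0, 0, 0]}
    - {"jaw": 0.7, "offset": [0, 0, -35], "rot": [0, 0, 0]}

```text
time_s: 7.68
eef_pos: [0.4771, 0.119, 0.1316]
eef_rot: [-0.0, 0.999, 0.05, -0.001]
wrist_force: [0.9, -0.1, 1.0]
opening: 0.696
grasp_force: 0.0
```

apply_moves:
  moves:
    - {"jaw": 0.7, "offset": [1, 50, 0], "rot": [0, 0, 0]}
    - {"jaw": 0.7, "offset": [1, 50, 0], "rot": [0, 0, 0]}
    - {"jaw": 0.7, "offset": [2, 50, 0], "rot": [0, 0, 0]}
    - {"jaw": 0.7, "offset": [0, 0, 0], "rot": [0, 0, -10.2]}
    - {"jaw": 0.7, "offset": [0, 0, 0], "rot": [0, 0, -10.2]}

```text
time_s: 8.3
eef_pos: [0.4967, -0.0307, 0.1311]
eef_rot: [-0.0, 0.974, 0.228, -0.0]
wrist_force: [-0.1, 0.3, 0.3]
opening: 0.698
grasp_force: 0.0
```

apply_moves:
  moves:
    - {"jaw": 0.7, "offset": [0, 0, 0], "rot": [0, 0, -10.2]}
    - {"jaw": 0.7, "offset": [0, 0, 0], "rot": [0, 0, -10.2]}
    - {"jaw": 0.7, "offset": [0, 0, 0], "rot": [0, 0, -10.2]}
    - {"jaw": 0.7, "offset": [0, 0, 0], "rot": [0, 0, -10.2]}
    - {"jaw": 0.7, "offset": [0, 0, 0], "rot": [0, 0, -10.2]}

```text
time_s: 8.93
eef_pos: [0.4966, -0.0297, 0.1312]
eef_rot: [-0.0, 0.78, 0.626, -0.0]
wrist_force: [0.3, 0.3, -0.2]
opening: 0.702
grasp_force: 0.0
```

apply_moves:
  moves:
    - {"jaw": 0.7, "offset": [0, 0, 0], "rot": [0, 0, -10.2]}
    - {"jaw": 0.7, "offset": [0, 0, 0], "rot": [0, 0, 0]}
    - {"jaw": 0.7, "offset": [0, 0, 0], "rot": [0, 0, 0]}
    - {"jaw": 0.7, "offset": [0, 0, 0], "rot": [0, 0, 0]}
    - {"jaw": 0.7, "offset": [0, 0, 0], "rot": [0, 0, 0]}

```text
time_s: 9.55
eef_pos: [0.4968, -0.0299, 0.1313]
eef_rot: [-0.0, 0.723, 0.69, -0.0]
wrist_force: [-1.1, 0.4, 0.6]
opening: 0.695
grasp_force: 0.0
```

Run:
```python
from h import *
o,T=tool(); print(o['time_s'])
for c in ['wrist','top']:
  p,d,W=cloud(c)
  for n,xy in [('g',(.477,.118)),('b',(.4985,-.031)),('p',(.613,-.104))]:
    try: print(c,n,bar(W,d,xy,.084,.103))
    except Exception as e: print(n,'none')
goto((.4985,-.0305),.061,87)
```

```text
9.55
wrist g (302, array([470.8, 110.2]), array([30.2,  3.5]), 1.0, np.float64(0.0938))
wrist b (1107, array([498.8, -29.5]), array([45.6, 14. ]), 85.8, np.float64(0.0949))
wrist p (486, array([ 615.4, -103.2]), array([44.1, 14.2]), 6.9, np.float64(0.0994))
top g (92, array([476.7, 118. ]), array([46. , 13.8]), 5.6, np.float64(0.097))
b none
top p (36, array([ 626.7, -102.5]), array([17.9, 13.4]), 10.5, np.float64(0.1009))
tool yaw 87.3 offset [-0.5  1.7 70.3] turn 0.3 z-row [ 0.  0. -1.] q6 -0.2527047628937625
```

apply_moves:
  moves:
    - {"jaw": 0.7, "offset": [0, 2, 25], "rot": [0, 0, 1]}
    - {"jaw": 0.7, "offset": [0, 0, 25], "rot": [0, 0, 0]}
    - {"jaw": 0.7, "offset": [0, 0, 20], "rot": [0, 0, 0]}
    - {"jaw": 0, "offset": [0, 0, 0], "rot": [0, 0, 0]}
    - {"jaw": 0, "offset": [0, 0, 0], "rot": [0, 0, 0]}

```text
time_s: 10.28
eef_pos: [0.4993, -0.0302, 0.062]
eef_rot: [0.0, 0.729, 0.684, 0.0]
wrist_force: [-0.5, -0.7, 0.6]
opening: 0.285
grasp_force: 0.0
```

apply_moves:
  moves:
    - {"jaw": 0, "offset": [0, 0, 0], "rot": [0, 0, 0]}
    - {"jaw": 0, "offset": [0, 0, 0], "rot": [0, 0, 0]}
    - {"jaw": 0, "offset": [0, 0, 0], "rot": [0, 0, 0]}
    - {"jaw": 0, "offset": [0, 0, 0], "rot": [0, 0, 10]}
    - {"jaw": 0, "offset": [0, 0, 0], "rot": [0, 0, 10]}

```text
time_s: 10.9
eef_pos: [0.4992, -0.0303, 0.0625]
eef_rot: [0.001, 0.838, 0.545, 0.0]
wrist_force: [-2.7, -0.3, 4.7]
opening: 0.154
grasp_force: 58.9
```

apply_moves:
  moves:
    - {"jaw": 0, "offset": [0, 0, 0], "rot": [0, 0, 10]}
    - {"jaw": 0, "offset": [0, 0, 0], "rot": [0, 0, 10]}
    - {"jaw": 0, "offset": [0, 0, 0], "rot": [0, 0, 10]}
    - {"jaw": 0, "offset": [0, 0, 0], "rot": [0, 0, 10]}
    - {"jaw": 0, "offset": [0, 0, 0], "rot": [0, 0, 10]}

```text
time_s: 11.52
eef_pos: [0.4996, -0.0307, 0.0625]
eef_rot: [0.001, 0.99, 0.14, 0.001]
wrist_force: [-1.9, -2.9, 3.2]
opening: 0.154
grasp_force: 58.7
```

apply_moves:
  moves:
    - {"jaw": 0, "offset": [0, 0, 0], "rot": [0, 0, 4]}
    - {"jaw": 0, "offset": [0, 0, 0], "rot": [0, 0, 3]}
    - {"jaw": 0, "offset": [0, 0, 0], "rot": [0, 0, 3]}
    - {"jaw": 0, "offset": [0, 0, 0], "rot": [0, 0, 0]}
    - {"jaw": 0, "offset": [0, 0, 0], "rot": [0, 0, 0]}

```text
time_s: 12.15
eef_pos: [0.4996, -0.0308, 0.0625]
eef_rot: [0.001, 0.998, 0.057, 0.001]
wrist_force: [-3.1, -3.1, 6.8]
opening: 0.15
grasp_force: 63.0
```

Run:
```python
from h import *
o,T=tool(); print(o['time_s'],o['torque'],o['wrist_force'],o['opening'])
goto((.4985,-.0305),.062,6)
```

```text
12.15 [-0.56350306  0.49397037  1.26382182] [-3.06615659 -3.13960048  6.81594587] 0.15025548964946617
tool yaw 6.6 offset [-1.  -0.4  0.5] turn 0.6 z-row [ 0.001  0.002 -1.   ] q6 1.158959032256228
```

Blue is on its stop (1.26 N m). Release, go above the press knob.

apply_moves:
  moves:
    - {"jaw": 0.7, "offset": [0, 0, 0], "rot": [0, 0, 0]}
    - {"jaw": 0.7, "offset": [0, 0, 0], "rot": [0, 0, 0]}
    - {"jaw": 0.7, "offset": [0, 0, 0], "rot": [0, 0, 0]}
    - {"jaw": 0.7, "offset": [0, 0, -40], "rot": [0, 0, 0]}
    - {"jaw": 0.7, "offset": [0, 0, -40], "rot": [0, 0, 0]}

```text
time_s: 12.78
eef_pos: [0.4982, -0.0297, 0.1416]
eef_rot: [-0.0, 0.998, 0.055, -0.001]
wrist_force: [0.7, -0.3, 1.0]
opening: 0.701
grasp_force: 0.0
```

apply_moves:
  moves:
    - {"jaw": 0.7, "offset": [36, 29, 0], "rot": [0, 0, 0]}
    - {"jaw": 0.7, "offset": [36, 29, 0], "rot": [0, 0, 0]}
    - {"jaw": 0.7, "offset": [34, 29, 0], "rot": [0, 0, 0]}
    - {"jaw": 0.7, "offset": [0, 0, 0], "rot": [0, 0, 0]}
    - {"jaw": 0.7, "offset": [0, 0, 0], "rot": [0, 0, 0]}

```text
time_s: 13.4
eef_pos: [0.6129, -0.1042, 0.1404]
eef_rot: [-0.001, 0.998, 0.056, -0.001]
wrist_force: [-1.1, 0.8, 0.5]
opening: 0.7
grasp_force: 0.0
```

Run:
```python
from h import *
o,T=tool(); print(o['time_s'],o['q'])
for c in ['wrist','top']:
  p,d,W=cloud(c)
  for n,xy in [('g',(.477,.118)),('b',(.4985,-.031)),('p',(.615,-.104))]:
    try: print(c,n,bar(W,d,xy,.084,.105))
    except Exception as e: print(n,'none')
  cv2.imwrite(f'pics/{c}2.png',cv2.resize(p[:,:,::-1],(640,480)))
goto((.615,-.104),.074,7.5)
```

```text
13.4 [-3.59178979e-01  3.73881433e-01  1.55849818e+00  3.24773134e-04
  1.21130865e+00  1.10041732e+00]
wrist g (499, array([478.3, 111.6]), array([ 8.8, 46. ]), -1.1, np.float64(0.0947))
b none
wrist p (1119, array([ 616.1, -104.7]), array([45.6, 14. ]), 8.2, np.float64(0.1002))
top g (91, array([476.7, 118. ]), array([45.9, 13.8]), 7.9, np.float64(0.0968))
b none
top p (21, array([ 618.5, -104. ]), array([13.8, 10.3]), 84.6, np.float64(0.0997))
tool yaw 6.4 offset [ 2.3  0.5 67. ] turn -1.1 z-row [-0.001 -0.001 -1.   ] q6 1.1003340195262956
```

View pics/wrist2.png

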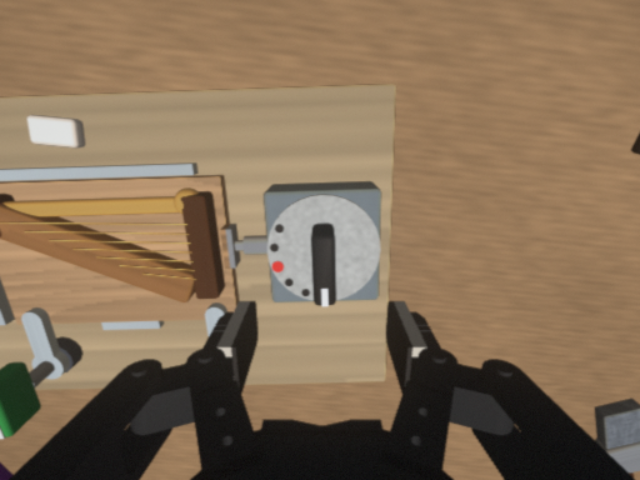

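The wrist view shows the bar at (323,263) with its pointer at the bottom, (325,297). The red dot, third of the five click dots, is at (278,267), so about 72° clockwise. Both toes lie over the board edge. Descend and grip.

apply_moves:
  moves:
    - {"jaw": 0.7, "offset": [3, 1, 20], "rot": [0, 0, -1.5]}
    - {"jaw": 0.7, "offset": [0, 0, 23], "rot": [0, 0, 0]}
    - {"jaw": 0.7, "offset": [0, 0, 23], "rot": [0, 0, 0]}
    - {"jaw": 0, "offset": [0, 0, 0], "rot": [0, 0, 0]}
    - {"jaw": 0, "offset": [0, 0, 0], "rot": [0, 0, 0]}

```text
time_s: 14.12
eef_pos: [0.617, -0.1052, 0.0755]
eef_rot: [0.0, 0.998, 0.069, 0.0]
wrist_force: [-0.8, 0.1, 0.9]
opening: 0.283
grasp_force: 0.0
```

apply_moves:
  moves:
    - {"jaw": 0, "offset": [0, 0, 0], "rot": [0, 0, 0]}
    - {"jaw": 0, "offset": [0, 0, 0], "rot": [0, 0, 0]}
    - {"jaw": 0, "offset": [0, 0, 0], "rot": [0, 0, 0]}
    - {"jaw": 0, "offset": [0, 0, 0], "rot": [0, 0, 0]}
    - {"jaw": 0, "offset": [0, 0, 0], "rot": [0, 0, 0]}

```text
time_s: 14.75
eef_pos: [0.6175, -0.1051, 0.0764]
eef_rot: [0.0, 0.998, 0.069, 0.001]
wrist_force: [-1.6, 4.9, 5.3]
opening: 0.146
grasp_force: 61.5
```

Run:
```python
from h import *
o,T=tool(); print(o['time_s'],o['torque'],o['wrist_force'],o['opening'],o['grasp_force'])
goto((.616,-.1045),.074,8)
```

```text
14.75 [0.62319307 0.30782487 0.07044573] [-1.5693482   4.89379276  5.32859772] 0.14587170210378145 61.454917788505554
tool yaw 7.9 offset [-1.4 -0.8  2.4] turn -0.1 z-row [ 0.001  0.    -1.   ] q6 1.0747374886742211
```

Gripped, little side load. Turn 72° steadily.

apply_moves:
  moves:
    - {"jaw": 0, "offset": [0, 0, 0], "rot": [0, 0, 8]}
    - {"jaw": 0, "offset": [0, 0, 0], "rot": [0, 0, 8]}
    - {"jaw": 0, "offset": [0, 0, 0], "rot": [0, 0, 8]}
    - {"jaw": 0, "offset": [0, 0, 0], "rot": [0, 0, 8]}
    - {"jaw": 0, "offset": [0, 0, 0], "rot": [0, 0, 8]}

```text
time_s: 15.38
eef_pos: [0.6171, -0.1063, 0.0764]
eef_rot: [0.001, 0.96, -0.279, 0.001]
wrist_force: [-4.3, -0.5, 5.5]
opening: 0.152
grasp_force: 61.4
```

apply_moves:
  moves:
    - {"jaw": 0, "offset": [0, 0, 0], "rot": [0, 0, 8]}
    - {"jaw": 0, "offset": [0, 0, 0], "rot": [0, 0, 8]}
    - {"jaw": 0, "offset": [0, 0, 0], "rot": [0, 0, 8]}
    - {"jaw": 0, "offset": [0, 0, 0], "rot": [0, 0, 5]}
    - {"jaw": 0, "offset": [0, 0, 0], "rot": [0, 0, 0]}

```text
time_s: 16.0
eef_pos: [0.6164, -0.1069, 0.0764]
eef_rot: [0.001, 0.861, -0.509, 0.0]
wrist_force: [-5.3, -1.8, 6.4]
opening: 0.148
grasp_force: 61.6
```

Run:
```python
from h import *
o,T=tool(); print(o['time_s'],o['torque'],o['wrist_force'],o['opening'],o['grasp_force'])
goto((.616,-.1045),.074,-64)
for c in ['wrist']:
  p,d,W=cloud(c)
  print(bar(W,d,(.6165,-.105),.088,.105,.026))
  cv2.imwrite(f'pics/{c}3.png',cv2.resize(p[:,:,::-1],(640,480)))
```

```text
16.0 [-0.38330637  1.0442146   0.11413552] [-5.2582561  -1.75428906  6.43221954] 0.14838617354169076 61.62905037403107
tool yaw -61.2 offset [-2.3 -0.8  2.4] turn 2.8 z-row [ 0.002  0.002 -1.   ] q6 2.2799704832700014
(2969, array([ 615.7, -105.7]), array([39.1, 40. ]), -15.1, np.float64(0.105))
```

View pics/wrist3.png

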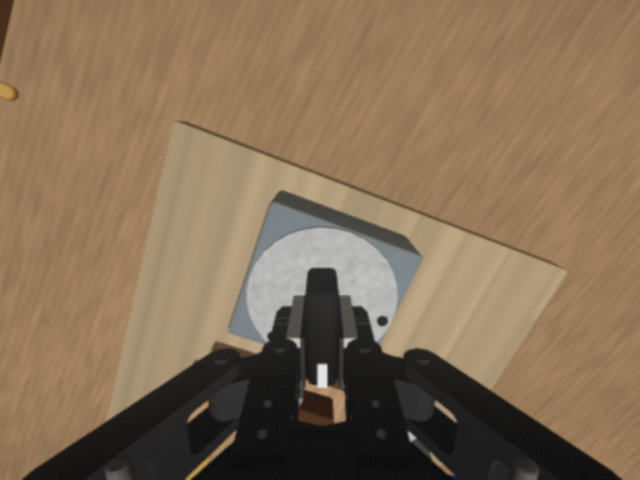

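The bar is still aligned with the fingers, pointer at (322,376), after 69.1° of turn. I add 3° and hold.

apply_moves:
  moves:
    - {"jaw": 0, "offset": [0, 0, 0], "rot": [0, 0, 3]}
    - {"jaw": 0, "offset": [0, 0, 0], "rot": [0, 0, 0]}
    - {"jaw": 0, "offset": [0, 0, 0], "rot": [0, 0, 0]}
    - {"jaw": 0, "offset": [0, 0, 0], "rot": [0, 0, 0]}
    - {"jaw": 0, "offset": [0, 0, 0], "rot": [0, 0, 0]}

```text
time_s: 16.68
eef_pos: [0.6164, -0.1069, 0.0764]
eef_rot: [0.001, 0.848, -0.531, 0.0]
wrist_force: [-6.0, -3.0, 7.8]
opening: 0.147
grasp_force: 61.7
```

apply_moves:
  moves:
    - {"jaw": 0, "offset": [0, 0, 0], "rot": [0, 0, 0]}
    - {"jaw": 0, "offset": [0, 0, 0], "rot": [0, 0, 0]}
    - {"jaw": 0, "offset": [0, 0, 0], "rot": [0, 0, 0]}
    - {"jaw": 0, "offset": [0, 0, 0], "rot": [0, 0, 0]}
    - {"jaw": 0, "offset": [0, 0, 0], "rot": [0, 0, 0]}

```text
time_s: 17.3
eef_pos: [0.6164, -0.1069, 0.0764]
eef_rot: [0.001, 0.848, -0.531, 0.0]
wrist_force: [-5.8, -3.0, 7.6]
opening: 0.15
grasp_force: 61.7
```

Run:
```python
from h import *
o,T=tool(); print(o['time_s'],o['torque'],o['grasp_force'])
goto((.616,-.1045),.074,-64)
p,d,W=cloud('top')
for n,xy in [('g',(.477,.118)),('b',(.4985,-.031))]:
    try: print(n,bar(W,d,xy,.084,.105))
    except Exception: print(n,'none')
p,d,W=cloud('scene')
for n,xy in [('g',(.477,.118)),('b',(.4985,-.031))]:
    try: print(n,bar(W,d,xy,.084,.105))
    except Exception: print(n,'none')
cv2.imwrite('pics/s4.png',cv2.resize(p[150:290,180:370,::-1],(800,589),interpolation=cv2.INTER_CUBIC))
```

```text
17.3 [-0.43339816  1.07503693  0.13522654] 61.73921585083008
tool yaw -64.1 offset [-2.4 -0.7  2.4] turn -0.1 z-row [ 0.002  0.002 -1.   ] q6 2.3313037338234857
g (91, array([476.5, 118. ]), array([45.8, 14. ]), 5.8, np.float64(0.0964))
b none
g (63, array([479.2, 116.4]), array([42.1, 16.5]), 7.8, np.float64(0.0974))
b none
```

View pics/s4.png

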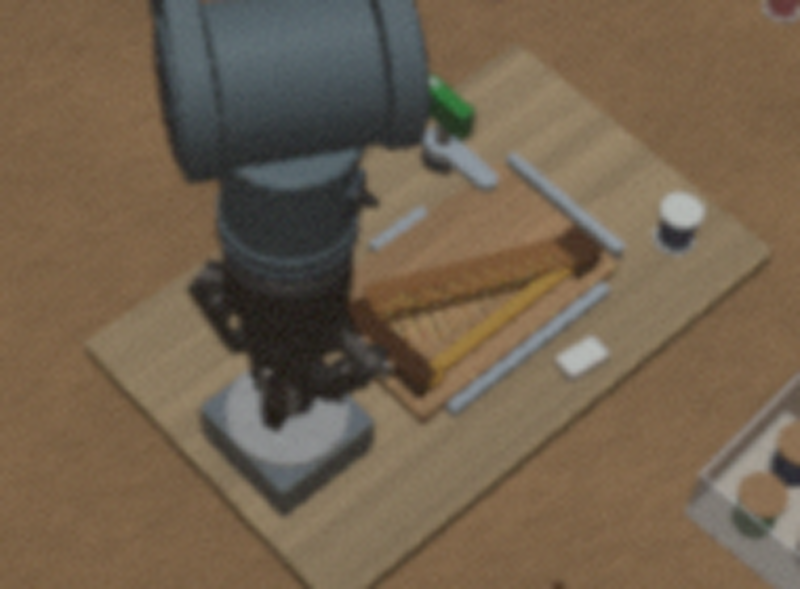

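The green toe is over the board at (465,160), the harp and bystanders are in place, and the knob is held at 72° with steady torque. Handing in.

```bash
python3 -c "
from bench import ctrl
print(ctrl.hand_in())"
```

```text
the job is handed in; nothing more can be done
None
```

I turned both clamps, green then blue, to their end stops (over 1.2 N m felt at each) and handed the job in with the press knob held at 72°, its third click. The harp and the things in view had not visibly moved; I didn't see the pad touch the harp or recheck the blue knob by camera, and no verdict came back.

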